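# Clear the machine's catch tray

## Task

Collect the finished parts from the machine's catch tray without knocking the clear guard above it: put the two drilled blocks in the tote beside the one already there, each lying flat on the tote's floor the way it lay in the tray, and lay the tee bracket on the sloped inspection stand, base flat on the face, lengthwise along the ledge, centred and down against it. Set everything down gently rather than dropping it, do not push the tote about, and leave the bottle, setup block and brass nozzle alone.

Things in the scene. Friction and masses are not known exactly. Their poses are not given: they have to be found in the camera images.
- machine: grey machine, fixed, with an open catch tray in front. Origin on the table under the tray's middle; +x points from the tray into the machine, z up. Tray floor level, 20 mm above the table, x -104 to 110, y -154 to 154 mm; front lip 35 and side walls 40 mm above the table. Housing 300 mm high from x = 110 to 410, y -180 to 180. Three parts lie side by side, long axes roughly along x
- guard: fixed clear guard with an aluminium edge rail, over the back of the tray; origin and axes as the machine. Spans x = 30 to 110, y = -150 to 150 mm; underside 100 mm, top 112 mm above the table. It overhangs the parts: a gripper coming straight down would hit it, so lean the tool back, out of the machine
- block_a: drilled aluminium block, 70 (its x) x 36 (y) x 30 (z) mm, 0.19 kg, two dark holes on top; origin at the centre of its underside, z up; starts in the catch tray
- block_a_mid (a point): centre of block_a, 15 mm above its underside
- block_b: drilled aluminium block, 70 (its x) x 36 (y) x 30 (z) mm, 0.19 kg, two dark holes on top; origin at the centre of its underside, z up (same as block_a); starts in the catch tray
- block_b_mid (a point): centre of block_b, 15 mm above its underside
- bracket: welded steel tee bracket, 0.32 kg: base plate 80 (x) x 50 (y) x 6 mm (z) with an upright web 80 x 8 mm along its middle (along x), web top 46 mm above the underside; origin at the centre of its underside, z up; starts in the catch tray
- tote: shallow blue open tote, loose on the table, 0.9 kg, outside 190 (x) x 250 (y) x 55 mm high, walls and floor 5 mm; origin at the centre of its underside
- block_c: drilled aluminium block, 70 (its x) x 36 (y) x 30 (z) mm, 0.19 kg, two dark holes on top; origin at the centre of its underside, z up; an earlier block that already lies in the tote near its -y end
- block_c_mid (a point): centre of block_c, 15 mm above its underside
- stand: fixed inspection stand, foot 90 x 110 x 8 mm; origin at the centre of the foot's underside, x points up the slope (horizontally), z up
- stand_face: the stand's narrow sloped face, 68 (x) x 110 (y) mm, tilted 25 degrees; origin at the middle of its upper surface, 78 mm above the table; x points up the slope, y along the ledge, z out of the face. The ledge, 6 mm thick and 8 mm high, runs along the lower edge, inner side at x = -28 mm: the bracket's base against it has its centre at x = -3 mm
- bottle: clear bottle 60 mm across, 170 mm high, upright; origin under its centre; not part of the work
- setup_block: steel setup block with six holes, 75 x 50 x 25 mm, 0.7 kg; origin under its centre; not part of the work
- nozzle: tapered brass nozzle, 44 mm across the foot, 85 mm high; origin under its centre; not part of the work
Things that resemble listed ones, but are neither listed nor needed, are in the scene too. What is shaped like the block_a but red or turquoise is not meant.

How it is judged:
By the outcome, as a careful person would: the job done as asked, in the order asked, and still so for the second after the job is handed in, with the robot touching nothing.
It also fails if it takes over 72 s, if anything falls off the work surface, if the arm or the gripper's body presses on something with over 40 N, if the wrist force passes 120 N, or if a joint passes its speed limit or range.

## Robot

A 6-joint arm with a two-finger parallel gripper is mounted at the origin on the work surface. World frame = base frame: x ahead of the robot, y to its left, z up, the work surface at z = 0. Lengths are in mm, angles in rad, forces in N, time in s.
With the tool pointing down it reaches from about 350 to 975 mm from the base axis. Payload 4.9 kg.
Tool frame: the origin (TCP) lies on the mounting face of the last link; the fingertips stand 173 mm ahead of it and the grasp point (between the pads) lies 155 mm ahead of it; z points along the fingers, y is the line along which they close (so a half turn about z gives the same grasp; the last joint's range is limited). The gripper opens to 85 mm and grips with 20 to 120 N. Pads are 22 mm wide; open, the fingers measure 114 mm over their backs; the gripper's body (76 mm by 85 mm) begins 54 mm behind the grasp point. The pads swing forward as they close: fully open they stand 13 mm farther back than shut.
Start: joints at [1.198, 0.053, 1.613, -0, 1.476, -0.119], TCP at [156.918, 604.963, 404.704] pointing down, gripper open.
Joint ranges: [-3.01, 3.01], [-1.01, 2.22], [0.06, 2.58], [-1.02, 4.17], [0.09, 2.62], [-3.14, 3.14]. Speed limits (rad/s): [2.57, 2.57, 3.14, 3.14, 3.14, 3.14].

## Interface

Orientations are given as a 3x3 rotation matrix whose columns are the frame's x, y, z axes.
In Python, from rig import state, capture, finish_job gives the robot as it stands.
- The arm moves only by the tool carry_out, never from a script. Its argument "increments" is text: rows parted by semicolons, each of 7 numbers parted by spaces: the opening, from 0 (shut) to 1 (fully open), then the shift along the tool's x, y, z in mm, then the turn, a rotation vector about the tool's x, y, z in degrees. In form: gripper tx ty tz ax ay az; .... A call has 1 to 8 rows; each row is the pose to reach, as a shift and turn from the pose commanded when the call began, along the tool's axes at that moment; what a row does not reach only later rows make up. A row lasts 1/12 s, in which the tool goes at most 41.7 mm and 7.16 degrees, less where a joint would pass 70% of its speed; a pose out of reach is approached as far as the arm can. A call with a gripper value outside its range is refused whole. The fingers move at their own pace and stop on an object; "force" is the grip in N (left out, the last holds). Time passes only in rows, so rows that repeat a pose let the fingers close. It gives the time, the measured TCP pose, the force, the opening and the grip force at its end, in the units of the state.
- state(): the state, without advancing time (a new reading comes with each control period).
- capture(name): name is "scene" or "top" or "wrist"; returns a dict with "frame" (420x560x3 uint8, blue, green, red), "z_map" (420x560 float32, mm along the optical axis (not along the pixel's ray), 0 where there is no reading), "mtx" (3x3 intrinsics, pixels), "camera_from_world" (4x4, takes a point from world to camera coordinates); the wrist camera has in their place "hand_eye" (4x4, takes a point from camera to tool coordinates, whose origin is the TCP and whose axes are the flange's). Camera axes: x right, y down, z forward; pixel columns grow to the right and rows downward; lengths in mm; the calibration is good to about 2 mm. A picture is of the moment at which its call begins: read the wrist's pose just before it.
- finish_job(): hands the job in; it is judged then, once.
The state is a dict: "clock": time; "q": joint angles; "qd": joint speeds; "effort": joint torques, N m; "eef_pos": TCP position; "eef_rot": TCP orientation; "wrist_force": force on the tool from outside, world axes, zero at the start; "torque": the same for the moment, N m; "width": finger opening in mm; "grip_force": force on a finger pad.
Only numpy, scipy, OpenCV 4.12 (cv2) and the standard library are available. Lean on these libraries where they do the work, as an engineer would, in place of code of your own. Each camera call takes 0.05 s, during which the arm holds its last target. There are 200 camera calls.

## Working session

There is one attempt and no reset: what is moved stays moved. The work goes in short steps, Python scripts to look and compute and a tool call to move; the robot and the scene stay as the last step left them, time stands still between calls to the robot, and variables do not carry over. Pictures are saved under pics/ and viewed, at most 10 in all, crops included, and the job is handed in when it is done.

Besides the shell and the picture viewer there is one more tool, called in YAML: its name, and indented under it one key for each argument. carry_out: Moves the arm, as the interface text tells. Its arguments: {"type":"object","properties":{"increments":{"type":"string"},"force":{"type":"number"}},"required":["increments"]}

```bash
ls; mkdir -p pics; python3 - <<'E'
from rig import state,capture
import cv2,numpy as np
s=state();print(s)
for n in("scene","top"):
    c=capture(n);cv2.imwrite(f"pics/{n}0.png",c["frame"]);np.savez(f"{n}0.npz",**c);print(n,c["mtx"].tolist(),c["camera_from_world"].round(3).tolist())
E
```

```text
pics
{'clock': 0.0, 'q': array([ 1.19800895e+00,  5.33764186e-02,  1.61427124e+00,  2.14843262e-05,
        1.47596454e+00, -1.18990289e-01]), 'qd': array([ 0.00127488, -0.00053561, -0.00111171,  0.00166104,  0.00016158,
        0.00010626]), 'effort': array([-5.05546850e-04, -3.93677473e+01, -3.70180357e+01, -1.73750359e-04,
        7.08263658e-03,  1.78147519e-05]), 'eef_pos': array([156.8235167 , 604.74124576, 403.46411098]), 'eef_rot': array([[-9.67965411e-01,  2.51082443e-01, -7.55465026e-04],
       [ 2.51083444e-01,  9.67963634e-01, -1.87304992e-03],
       [ 2.60972722e-04, -2.00273230e-03, -9.99997960e-01]]), 'wrist_force': array([-0.53558763, -0.0258553 , -0.736482  ]), 'torque': array([-0.00456856,  0.00604693, -0.05569663]), 'grip_force': 0.0, 'width': 85.5648647078701}
scene [[418.4842996678286, 0.0, 280.11982299495685], [0.0, 418.4842996678286, 204.43022958999515], [0.0, 0.0, 1.0]] [[-0.568, 0.823, -0.003, 332.806], [0.529, 0.362, -0.768, -223.932], [-0.631, -0.437, -0.64, 1493.22], [0.0, 0.0, 0.0, 1.0]]
top [[515.9836335661269, 0.0, 287.1993934311634], [0.0, 515.9836335661269, 219.0911934791392], [0.0, 0.0, 1.0]] [[0.016, -1.0, 0.014, -51.475], [-0.982, -0.018, -0.186, 563.921], [0.187, -0.011, -0.982, 1418.707], [0.0, 0.0, 0.0, 1.0]]
```

View pics/scene0.png

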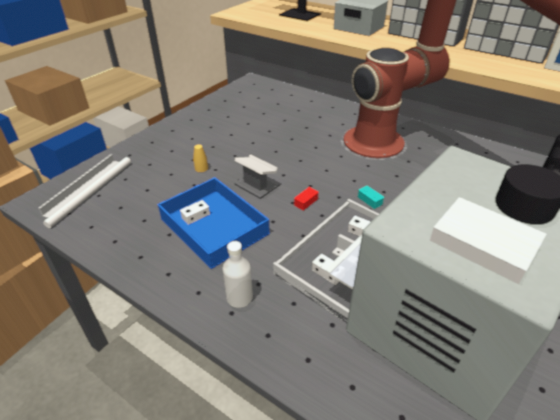

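View pics/top0.png

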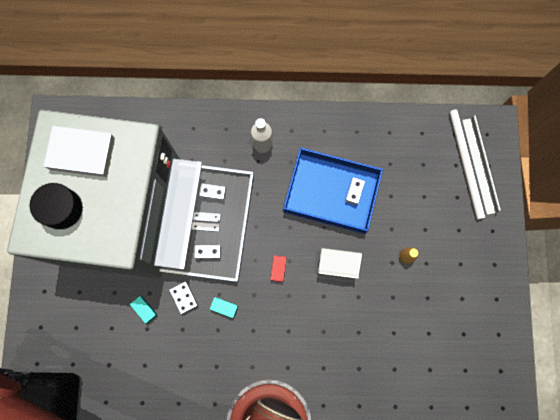

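The scene view shows the machine with its tray, the tote and the stand. In the top view:
- Tray: block at (212,191), bracket at (206,222), block at (207,252). The guard's left part covers x≈160-200.
- Tote (333,190) with block_c at (356,190), stand (340,263), nozzle (408,255), bottle (261,135).
- Look-alikes: red block (278,268), turquoise blocks (223,308) and (143,310), setup block with six holes (183,297). None of these is wanted, so I choose the two aluminium blocks inside the tray.

```bash
cat > h.py <<'E'
import numpy as np,cv2
from rig import state,capture
def cloud(c,T=None):
    z=c["z_map"].astype(float);K=c["mtx"];v,u=np.indices(z.shape)
    P=np.stack([(u-K[0,2])/K[0,0]*z,(v-K[1,2])/K[1,1]*z,z,np.ones_like(z)],-1)
    if T is None:T=np.linalg.inv(c["camera_from_world"])
    W=(P@T.T)[...,:3];W[z<=0]=np.nan;return W
def wrist(name):
    s=state();c=capture("wrist");T=np.eye(4);T[:3,:3]=s["eef_rot"];T[:3,3]=s["eef_pos"]
    cv2.imwrite(f"pics/{name}.png",c["frame"]);W=cloud(c,T@c["hand_eye"])
    np.savez(name+".npz",W=W,f=c["frame"],mtx=c["mtx"],T=T@c["hand_eye"],z=c["z_map"]);return c,W
E
python3 - <<'E'
from h import *
D={n:dict(np.load(n+"0.npz")) for n in("top","scene")}
W={n:cloud(D[n]) for n in D}
for nm,u,v in [("blkfar",212,191),("blknear",207,252),("web",200,217),("tote floor",320,190),("block_c",356,185),("stand",340,263),("tray",228,222),("table",300,300),("lip",247,222),("rail",196,200),("nozz",412,252),("bottle",261,124),("guard",180,215)]:
    print(nm,W["top"][v,u].round(1))
def rect(Wc,m):
    p=Wc[m][:,:2].astype(np.float32);r=cv2.minAreaRect(p);return np.round(r[0],1),np.round(r[1],1),round(r[2],1),len(p),np.nanmedian(Wc[m][:,2]).round(1)
for n in W:
    w=W[n];f=D[n]["frame"].astype(int);X,Y,Z=w[...,0],w[...,1],w[...,2]
    blue=(f[...,0]>f[...,2]+60)&(f[...,0]>f[...,1]+30)&(Z>-10)&(X>200)
    print(n,"tote rim",rect(w,blue&(Z>47)&(Z<70)))
    cx,cy=W["top"][190,333][:2]
    print("floorZ",np.nanmedian(Z[blue&(Z<20)]))
    inT=(abs(X-cx)<75)&(abs(Y-cy)<100)&(f.max(-1)-f.min(-1)<60)&(Z>25)&(Z<47)
    print("c",rect(w,inT))
    st=W["top"][263,340]
    m=(abs(X-st[0])<75)&(abs(Y-st[1])<75)&(Z>50)&(Z<110)
    print("stand",rect(w,m)); p=w[m];c=np.median(p,0);u=np.linalg.svd(p-p.mean(0))[2][2];print(p.mean(0),u*np.sign(u[2]))
    tr=W["top"][222,228]
    m=(abs(X-tr[0])<140)&(Y>tr[1]-10)&(Y<tr[1]+130)&(Z>43)&(Z<56)
    k,l,s,ce=cv2.connectedComponentsWithStats(m.astype(np.uint8))
    for i in range(1,k):
        if s[i,4]>20:print("part",rect(w,l==i))
E
```

```text
blkfar [643.  175.8  53.2]
blknear [466.5 182.5  51.7]
web [571.1 210.8  27.5]
tote floor [ 663.6 -138.6    7. ]
block_c [ 675.4 -243.1   28.4]
stand [ 439.3 -189.5   77.3]
tray [558.8 129.8  22.4]
table [339.  -83.   -1.6]
lip [563.9  76.1  -0. ]
rail [623.1 226.1  20.2]
nozz [ 472.5 -388.3   84.8]
bottle [803.5  34.8 171.6]
guard [560.  252.5 109.7]
top tote rim (array([ 656.7, -173.6]), array([250. , 191.7]), 75.8, 545, np.float64(54.6))
floorZ 5.330182483381122
c (array([ 679.6, -231.1]), array([ 67.1, 112. ]), 77.6, 347, np.float64(35.4))
stand (array([ 439.2, -189.3]), array([110.6,  69. ]), 83.6, 1014, np.float64(78.3))
[ 438.64834295 -189.12928796   78.7773309 ] [-0.35162378  0.04175102  0.93520991]
part (array([643.4, 175.3]), array([70.2, 38. ]), 83.1, 295, np.float64(50.3))
part (array([467.1, 182. ]), array([34.9, 71. ]), 1.9, 304, np.float64(50.1))
scene tote rim (array([ 657.1, -171.6]), array([253.7, 192. ]), 75.8, 834, np.float64(53.8))
floorZ 6.682046342010267
c (array([ 658.2, -237.4]), array([40.8, 72.3]), 74.7, 290, np.float64(35.7))
stand (array([ 439.2, -187.3]), array([113.7,  72.8]), 85.1, 555, np.float64(73.5))
[ 445.14161391 -182.90658035   74.84543756] [-0.19824254  0.03763668  0.97943013]
part (array([469.8, 170. ]), array([45.1, 39.8]), 89.4, 188, np.float64(50.7))
part (array([560.5, 173. ]), array([33.8,  3.5]), 83.7, 43, np.float64(49.6))
part (array([641.9, 161.6]), array([38.1, 37.4]), 81.4, 211, np.float64(50.9))
```

```bash
cat >> h.py <<'E'
from scipy.spatial.transform import Rotation as R
def tool(x_deg,lean,tilt=None):
    "tool pointing down with its x at x_deg; z leaned toward tool x by lean"
    a=np.radians(x_deg);x=np.array([np.cos(a),np.sin(a),0]);z=np.array([0,0,-1.]);M=np.c_[x,np.cross(z,x),z]
    return M@R.from_euler('y',lean,degrees=True).as_matrix()
def delta(p,M,s=None):
    "row numbers from measured pose to TCP target p,M"
    s=s or state();Rm=s["eef_rot"]
    t=Rm.T@(np.asarray(p)-s["eef_pos"]);r=R.from_matrix(Rm.T@M).as_rotvec(degrees=True)
    return t.round(1),r.round(2)
E
python3 - <<'E'
from h import *
D=dict(np.load("top0.npz"));w=cloud(D);X,Y,Z=w[...,0],w[...,1],w[...,2]
m=(abs(X-560)<180)&(Y>180)&(Y<300)&(Z>98)&(Z<125)
r=cv2.minAreaRect(w[m][:,:2].astype(np.float32));print("guard",r,np.median(Z[m]))
m=(abs(X-560)<180)&(Y>50)&(Y<180)&(Z>27)&(Z<45)
r=cv2.minAreaRect(w[m][:,:2].astype(np.float32));print("walls",r)
m=(abs(X-560)<60)&(Y>120)&(Y<240)&(Z>55)&(Z<75);print("web",m.sum(),cv2.minAreaRect(w[m][:,:2].astype(np.float32)) if m.sum()>4 else 0,w[m].mean(0))
m=(abs(X-560)<250)&(Y>200)&(Z>280)&(Z<320)
print("house",cv2.minAreaRect(w[m][:,:2].astype(np.float32)))
print(capture("wrist")["hand_eye"].round(3).tolist())
s=state()
for p,M in [((250,420,450),tool(120,0)),((540,60,370),tool(88,15))]:print(delta(p,M,s))
E
```

```text
guard ((576.201416015625, 256.5299072265625), (83.07331848144531, 320.8499450683594), 83.75997161865234) 110.84042235979973
walls ((553.2139892578125, 135.46090698242188), (118.27127838134766, 322.5645751953125), 84.20745086669922)
web 92 ((557.6466674804688, 189.5701904296875), (70.07593536376953, 9.677658081054688), 86.95052337646484) [557.13527231 189.61003002  64.74962323]
house ((587.1249389648438, 444.89971923828125), (301.55438232421875, 360.9127502441406), 83.61672973632812)
[[0.001, -0.959, -0.282, 71.209], [1.0, 0.001, -0.001, -0.139], [0.002, -0.282, 0.959, 30.8], [0.0, 0.0, 0.0, 1.0]]
(array([-136.6, -155.5,  -46. ]), array([-9.000e-02,  3.000e-02,  4.546e+01]))
(array([-507.7, -431.1,   34.3]), array([-10.22,  12.69,  76.98]))
```

carry_out:
  increments: "1 -26 -33 -5 0 0 5.7; 1 -51 -66 -12 0 0 11.5; 1 -77 -98 -18 0 0 17; 1 -103 -131 -27 0 0 23; 1 -128 -164 -27 0 0 28.5; 1 -154 -196 -27 0 0 34; 1 -180 -229 -27 0 0 40; 1 -205 -262 -27 0 0 45"

```text
clock: 0.82
eef_pos: [289.0, 299.5, 431.5]
eef_rot: [[-0.503, 0.864, 0.0], [0.864, 0.503, 0.0], [-0.0, 0.0, -1.0]]
wrist_force: [1.3, -1.0, 1.0]
width: 85.5
grip_force: 0.0
```

```bash
python3 - <<'E'
from h import *
s=state();print(s["eef_pos"],s["eef_rot"].round(3).tolist(),s["q"])
print(delta((550,20,370),tool(84,20),s))
E
```

```text
[289.01066422 299.54019469 431.48642048] [[-0.503, 0.864, 0.0], [0.864, 0.503, 0.0], [-0.0, 0.0, -1.0]] [ 6.24109841e-01 -4.96779875e-01  2.03416213e+00 -1.76230567e-04
  1.60387486e+00  9.65184710e-02]
(array([-372.9,   84.7,   61.6]), array([-6.3 , 19.33, 35.86]))
```

carry_out:
  increments: "1 -40 9 6 -1 2 4.5; 1 -80 18 12 -2 4 9; 1 -120 27 19 -2 7 13; 1 -160 36 25 -3 10 18; 1 -200 45 31 -4 12 22; 1 -240 54 37 -5 15 27; 1 -280 63 43 -6 17 31; 1 -320 73 50 -6.3 19.3 36"

```text
clock: 1.48
eef_pos: [514.9, 60.5, 381.5]
eef_rot: [[0.101, 0.994, 0.036], [0.934, -0.108, 0.341], [0.343, -0.001, -0.939]]
wrist_force: [1.6, 1.3, 0.4]
width: 85.5
grip_force: 0.0
```

carry_out:
  increments: "1 0 0 0 0 0 0; 1 0 0 0 0 0 0"

```text
clock: 1.65
eef_pos: [514.8, 60.8, 380.2]
eef_rot: [[0.101, 0.994, 0.033], [0.934, -0.106, 0.34], [0.341, -0.004, -0.94]]
wrist_force: [-0.5, 0.5, 0.3]
width: 85.7
grip_force: 0.0
```

```bash
python3 - <<'E'
from h import *
s=state();print(s["eef_pos"],s["q"].round(3))
c,W=wrist("w1")
X,Y,Z=W[...,0],W[...,1],W[...,2]
def rect(m):
    p=W[m];r=cv2.minAreaRect(p[:,:2].astype(np.float32));return np.round(r[0],1),np.round(r[1],1),round(r[2],1),len(p),p.mean(0).round(1)
for lo,hi in((44,56),(58,72)):
    m=(Y>100)&(Y<230)&(X>420)&(X<700)&(Z>lo)&(Z<hi)
    k,l,st,ce=cv2.connectedComponentsWithStats(m.astype(np.uint8))
    for i in range(1,k):
        if st[i,4]>60:print(lo,rect(l==i),ce[i].round())
E
```

```text
[514.78938363  60.81263299 380.20100631] [-0.097 -0.201  1.905  0.351  1.446 -0.036]
44 (array([642.6, 175.5]), array([69.7, 36.2]), 82.6, 3001, array([641.9, 175.2,  49.8])) [402. 181.]
44 (array([468.2, 181.6]), array([36.3, 70.2]), 1.6, 2945, array([468.6, 181.1,  49.9])) [215. 195.]
58 (array([557.9, 190.9]), array([73.5,  8.3]), 87.1, 817, array([557.6, 190.6,  65.6])) [311. 171.]
```

View pics/w1.png

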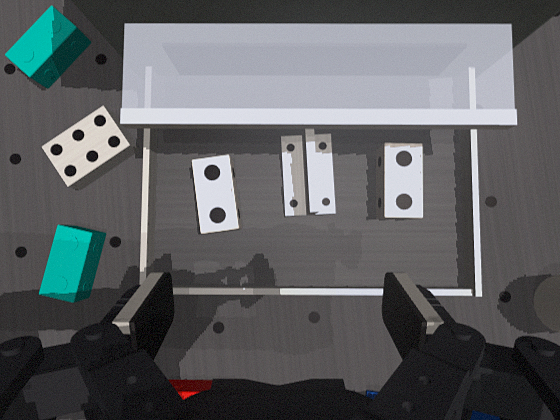

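The wrist view shows the tray clearly: near block (215,195), bracket (311,171), far block (402,181), all bare aluminium or steel. The turquoise and six-hole pieces lie outside the tray on the left. The heights match the text: block tops ~50, web top ~66. I start with the near block.

```bash
cat >> h.py <<'E'
def grasp(g,M,back=0): return np.asarray(g,float)-(155+back)*M[:,2]
E
python3 - <<'E'
from h import *
d=np.load("w1.npz");W=d["W"];X,Y,Z=W[...,0],W[...,1],W[...,2]
m=(Z>104)&(Z<120)&(X>420)&(X<700)&(Y<260)
p=W[m];b=[(x,np.percentile(p[abs(p[:,0]-x)<8][:,1],3)) for x in(440,470,560,640,690)];print("guard front",np.round(b,1))
M=tool(91.6,25);s=state()
print(delta(grasp((468.2,180,41.5),M,70),M,s),delta(grasp((468.2,180,41.5),M),M,s))
E
```

```text
guard front [[440.  230.5]
 [470.  227.4]
 [560.  217.6]
 [640.  208.9]
 [690.  203.4]]
(array([-29.1, -45.1, 133.7]), array([ 2.75,  5.01, -7.05])) (array([-23.2, -48.8, 203.4]), array([ 2.75,  5.01, -7.05]))
```

carry_out:
  increments: "0.65 -5 -8 22 0.5 0.8 -1.2; 0.65 -10 -16 44 1 1.7 -2.4; 0.65 -15 -24 66 1.4 2.5 -3.5; 0.65 -20 -31 90 1.8 3.4 -5; 0.65 -25 -38 112 2.3 4.2 -6; 0.65 -29 -45 134 2.7 5 -7; 0.65 -29 -45 134 2.7 5 -7; 0.65 -29 -45 134 2.7 5 -7"

```text
clock: 2.37
eef_pos: [469.9, 86.8, 245.4]
eef_rot: [[-0.027, 1.0, -0.012], [0.906, 0.03, 0.422], [0.422, 0.001, -0.907]]
wrist_force: [0.2, -0.3, 1.3]
width: 55.6
grip_force: 0.0
```

```bash
python3 - <<'E'
from h import *
M=tool(91.6,25);s=state();print(s["width"],s["eef_pos"])
print(delta(grasp((468.2,180,41.5),M),M,s))
c,W=wrist("w2");X,Y,Z=W[...,0],W[...,1],W[...,2]
m=(Y>130)&(Y<225)&(X>420)&(X<520)&(Z>44)&(Z<56);p=W[m];print(cv2.minAreaRect(p[:,:2].astype(np.float32)),p[:,2].mean())
E
```

```text
55.62227865318349 [469.89068491  86.8007181  245.43332172]
(array([-1.7,  0.9, 69.2]), array([-0.01,  0.04,  0.11]))
((468.27001953125, 181.76405334472656), (36.061641693115234, 69.29804229736328), 1.7179861068725586) 49.94700062265824
```

carry_out:
  increments: "0.65 -1 1 18 0 0 0; 0.65 -2 1 36 0 0 0; 0.65 -2 1 52 0 0 0; 0.65 -2 1 63 0 0 0; 0.65 -2 1 69 0 0 0; 0.65 -2 1 69 0 0 0"
  force: 50

```text
clock: 2.92
eef_pos: [471.6, 113.4, 182.6]
eef_rot: [[-0.027, 1.0, -0.01], [0.906, 0.029, 0.422], [0.422, 0.002, -0.907]]
wrist_force: [0.5, -0.2, 0.2]
width: 55.5
grip_force: 0.0
```

carry_out:
  increments: "0.3 0 0 0 0 0 0; 0.3 0 0 0 0 0 0; 0.3 0 0 0 0 0 0; 0.3 0 0 0 0 0 0; 0.3 0 0 0 0 0 0"
  force: 50

```text
clock: 3.33
eef_pos: [472.3, 112.7, 183.9]
eef_rot: [[-0.027, 1.0, -0.007], [0.906, 0.027, 0.422], [0.422, 0.005, -0.907]]
wrist_force: [-0.5, -2.3, 6.6]
width: 35.0
grip_force: 52.1
```

```bash
cat >> h.py <<'E'
def leg(targets,s=None):
    "targets: list of (p,M,n) -> rows relative to the current pose"
    s=s or state();p0,M0=s["eef_pos"],s["eef_rot"];pa,Ma=p0,M0
    for p,M,n in targets:
        rv=R.from_matrix(Ma.T@M).as_rotvec()
        for k in range(1,n+1):
            q=pa+(np.asarray(p)-pa)*k/n;N=Ma@R.from_rotvec(rv*k/n).as_matrix()
            print((M0.T@(q-p0)).round().astype(int),R.from_matrix(M0.T@N).as_rotvec(degrees=True).round(1))
        pa,Ma=np.asarray(p,float),M
E
python3 - <<'E'
from h import *
s=state();M0=tool(91.6,25);p=s["eef_pos"]
# midpoint then above tote
leg([(p+[0,-27,58],M0,3),((500,20,290),tool(61.6,25),5)])
print()
leg([((575,-130,290),tool(12,25),8),((591,-151,260),tool(-14.2,25),5)],{"eef_pos":np.array([500,20,290.]),"eef_rot":tool(61.6,25)})
E
```

```text
[  0   0 -21] [0.1 0.  0. ]
[  0   0 -43] [0.2 0.  0.1]
[  0   0 -64] [0.3 0.  0.1]
[ -8   5 -78] [-2.3  0.   5.5]
[-16  10 -93] [-4.8  0.  11. ]
[ -24   15 -107] [-7.3 -0.  16.4]
[ -32   20 -121] [-9.9 -0.  21.8]
[ -40   26 -135] [-12.4  -0.   27.3]

[-11  17  -5] [-2.6  0.   5.6]
[-22  34 -10] [-5.2  0.  11.2]
[-33  51 -15] [-7.9 -0.  16.9]
[-44  69 -20] [-10.5   0.   22.5]
[-55  86 -25] [-13.1  -0.   28.1]
[-65 103 -31] [-15.7  -0.   33.7]
[-76 120 -36] [-18.3  -0.   39.3]
[-87 137 -41] [-21.  -0.  45.]
[-92 142 -36] [-23.2  -0.   49.7]
[-96 147 -32] [-25.4   0.   54.5]
[-101  152  -27] [-27.6   0.   59.2]
[-105  157  -23] [-29.8   0.   63.9]
[-110  161  -18] [-32.   -0.   68.7]
```

carry_out:
  increments: "0.3 0 0 -14 0 0 0; 0.3 0 0 -38 0 0 0; 0.3 0 0 -62 0 0 0; 0.3 -8 5 -78 -2.3 0 5.5; 0.3 -16 10 -93 -4.8 0 11; 0.3 -24 15 -107 -7.3 0 16.4; 0.3 -32 20 -121 -9.9 0 21.8; 0.3 -40 26 -135 -12.4 0 27.3"

```text
clock: 4.0
eef_pos: [499.3, 19.8, 287.5]
eef_rot: [[0.437, 0.877, 0.199], [0.795, -0.48, 0.371], [0.421, -0.004, -0.907]]
wrist_force: [0.2, -0.2, -2.5]
width: 35.2
grip_force: 51.0
```

carry_out:
  increments: "0.3 -11 17 -5 -2.6 0 5.6; 0.3 -22 34 -10 -5.2 0 11.2; 0.3 -33 51 -15 -7.9 0 17; 0.3 -44 69 -20 -10.5 0 22.5; 0.3 -55 86 -25 -13 0 28; 0.3 -65 103 -31 -15.7 0 33.7; 0.3 -76 120 -36 -18.3 0 39.3; 0.3 -87 137 -41 -21 0 45"

```text
clock: 4.67
eef_pos: [574.3, -130.1, 286.9]
eef_rot: [[0.89, 0.202, 0.41], [0.182, -0.979, 0.086], [0.419, -0.002, -0.908]]
wrist_force: [0.2, 0.2, -2.7]
width: 35.1
grip_force: 51.0
```

```bash
python3 - <<'E'
from h import *
s=state();print(s["clock"],s["eef_pos"],s["q"].round(2),s["width"],s["grip_force"])
c,W=wrist("w3")
X,Y,Z=W[...,0],W[...,1],W[...,2];f=c["frame"].astype(int)
blue=(f[...,0]>f[...,2]+60)&(f[...,0]>f[...,1]+30)&(X>500)&(Y<0)
for nm,m in(("rim",blue&(Z>48)&(Z<65)),("c",(~blue)&(Z>28)&(Z<42)&(abs(X-657)<80)&(Y<-190))):
    k,l,st,ce=cv2.connectedComponentsWithStats(m.astype(np.uint8));i=1+np.argmax(st[1:,4]);print(nm,st[i],cv2.minAreaRect(W[l==i][:,:2].astype(np.float32)))
m=blue&(Z<15);print("floor",np.median(Z[m]))
leg([((591,-151,240),tool(-14.2,25),5)])
E
```

```text
4.6667 [ 574.28485576 -130.13109785  286.94473315] [-0.39 -0.01  1.9   0.3   0.91  0.83] 35.061877669174336 51.02152347564697
rim [ 140   78  420  234 3857] ((665.2134399414062, -162.91285705566406), (223.47164916992188, 178.7870635986328), 75.95570373535156)
c [ 413  238   85   96 4361] ((662.2872924804688, -241.18075561523438), (36.88549041748047, 60.135704040527344), 72.87071228027344)
floor 5.110818337020987
[-2  4 10] [-2.1  0.   4.6]
[-4  8 19] [-4.3  0.   9.3]
[-6 13 29] [-6.4  0.1 13.9]
[-8 17 39] [-8.5  0.1 18.5]
[-9 21 48] [-10.7   0.1  23.1]
```

View pics/w3.png

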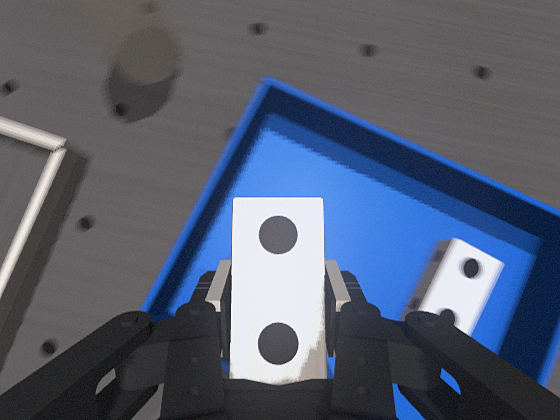

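The wrist view shows the block held level between the fingers at (278,290). The tote lies below it, with block_c at (465,290) and clear floor between.

carry_out:
  increments: "0.3 -2 4 10 -2 0 4.6; 0.3 -4 8 19 -4.3 0 9.3; 0.3 -6 13 29 -6.4 0 14; 0.3 -8 17 39 -8.5 0 18.5; 0.3 -9 21 48 -10.7 0 23; 0.3 -9 21 48 -10.7 0 23; 0.3 -9 21 48 -10.7 0 23"

```text
clock: 5.3
eef_pos: [589.9, -146.8, 239.2]
eef_rot: [[0.885, -0.23, 0.406], [-0.209, -0.973, -0.095], [0.417, -0.001, -0.909]]
wrist_force: [0.8, 0.0, -2.3]
width: 35.4
grip_force: 51.0
```

```bash
python3 - <<'E'
from h import *
s=state();print(s["eef_pos"])
c,W=wrist("w4");X,Y,Z=W[...,0],W[...,1],W[...,2];f=c["frame"].astype(int)
T=np.load("w4.npz")["T"]
# held block top
h=s["eef_pos"][2]-183.9+50
m=(abs(Z-h)<4)&(abs(X-658)<50)&(abs(Y+167)<50)&(f.max(-1)-f.min(-1)<40)
k,l,st,ce=cv2.connectedComponentsWithStats(m.astype(np.uint8));i=1+np.argmax(st[1:,4]);p=W[l==i]
n=np.linalg.svd(p-p.mean(0),full_matrices=False)[2][2];print("held top",h,p[:,2].mean(),st[i],cv2.minAreaRect(p[:,:2].astype(np.float32)),n)
blue=(f[...,0]>f[...,2]+60)&(f[...,0]>f[...,1]+30)
m=blue&(Z<15);print("floor",np.median(Z[m]))
leg([((591,-151,171),tool(-14.2,25),4)])
E
```

```text
[ 589.91936013 -146.80619731  239.22464914]
held top 105.32464914041918 104.9174638318125 [  212   198   132   188 17739] ((657.8705444335938, -163.01910400390625), (48.43159484863281, 69.41696166992188), 76.61503601074219) [ 0.00627166 -0.0039124   0.99997268]
floor 4.97876498126837
[-7  1 16] [-0.1  0.1  0.2]
[-14   2  32] [-0.2  0.1  0.4]
[-21   3  48] [-0.3  0.2  0.6]
[-27   4  64] [-0.4  0.2  0.8]
```

carry_out:
  increments: "0.3 -7 1 16 0 0 0.2; 0.3 -14 2 32 0 0 0.4; 0.3 -21 3 48 0 0 0.6; 0.3 -25 4 58 0 0 0.8; 0.3 -27 4 63 0 0 0.8; 0.3 -27 4 63 0 0 0.8; 0.3 -27 4 63 0 0 0.8"

```text
clock: 5.93
eef_pos: [592.0, -151.7, 173.0]
eef_rot: [[0.879, -0.244, 0.41], [-0.224, -0.97, -0.097], [0.421, -0.006, -0.907]]
wrist_force: [-0.0, 0.2, -2.3]
width: 35.3
grip_force: 51.1
```

carry_out:
  increments: "0.3 -0.4 0 0.9 0 0 0; 0.3 -0.8 0 1.8 0 0 0; 0.3 -1.3 0 2.7 0 0 0; 0.3 -1.5 0 3.2 0 0 0; 0.3 -1.5 0 3.2 0 0 0"

```text
clock: 6.35
eef_pos: [591.8, -151.6, 169.2]
eef_rot: [[0.879, -0.244, 0.41], [-0.224, -0.97, -0.098], [0.421, -0.006, -0.907]]
wrist_force: [-0.8, -0.3, -1.6]
width: 35.2
grip_force: 51.2
```

carry_out:
  increments: "0.3 -0.3 0 0.6 0 0 0; 0.3 -0.6 0 1.2 0 0 0; 0.3 -0.6 0 1.2 0 0 0"

```text
clock: 6.6
eef_pos: [592.3, -151.7, 169.0]
eef_rot: [[0.878, -0.244, 0.411], [-0.224, -0.97, -0.098], [0.422, -0.006, -0.906]]
wrist_force: [-4.3, 1.3, 5.7]
width: 35.1
grip_force: 52.1
```

carry_out:
  increments: "0.5 0.2 0 -0.5 0 0 0; 0.6 0.2 0 -0.5 0 0 0; 0.6 0.2 0 -0.5 0 0 0; 0.6 0.2 0 -0.5 0 0 0; 0.6 0 0 -10 0 0 0; 0.6 0 0 -30 0 0 0; 0.6 0 0 -55 0 0 0; 0.6 0 0 -80 0 0 0"

```text
clock: 7.27
eef_pos: [558.1, -143.5, 240.6]
eef_rot: [[0.88, -0.244, 0.408], [-0.224, -0.97, -0.097], [0.419, -0.006, -0.908]]
wrist_force: [0.1, -0.7, -0.8]
width: 51.0
grip_force: 0.0
```

```bash
python3 - <<'E'
from h import *
s=state();print(s["clock"],s["width"])
M=tool(82.6,25);g=(642.6,174.5,44)
p=grasp(g,M,70);print(p,grasp(g,M))
# up/rotate, then over tray
mid=((590,-40,300),tool(31,25))
leg([((560,-130,290),tool(-14.2,25),2),(mid[0],mid[1],6)],s);print()
leg([(p,M,8)],{"eef_pos":np.array(mid[0],float),"eef_rot":mid[1]})
E
```

```text
7.2667 51.00882007575322
[630.35294149  80.20287286 247.91925208] [634.16313747 109.53975686 184.47770699]
[ 10  -7 -23] [-0.2  0.1 -0.1]
[ 19 -14 -45] [-0.4  0.2 -0.1]
[ 21 -30 -46] [ 2.8  0.2 -6.9]
[ 23 -45 -47] [  6.    0.2 -13.8]
[ 25 -61 -48] [  9.2   0.1 -20.6]
[ 26 -77 -49] [ 12.3   0.1 -27.4]
[ 28 -93 -50] [ 15.5   0.1 -34.3]
[  30 -109  -51] [ 18.7   0.1 -41.1]

[  8 -10  11] [ 2.7  0.  -5.8]
[ 16 -21  22] [  5.5   0.  -11.7]
[ 25 -31  33] [  8.2   0.  -17.5]
[ 33 -41  44] [ 10.9   0.  -23.4]
[ 41 -51  55] [ 13.6   0.  -29.2]
[ 49 -62  66] [ 16.4   0.  -35.1]
[ 57 -72  77] [ 19.1  -0.  -40.9]
[ 65 -82  88] [ 21.8   0.  -46.8]
```

carry_out:
  increments: "0.65 10 -7 -23 0 0 0; 0.65 19 -14 -45 0 0 0; 0.65 21 -30 -46 2.8 0 -6.9; 0.65 23 -45 -47 6 0 -13.8; 0.65 25 -61 -48 9.2 0 -20.6; 0.65 26 -77 -49 12.3 0 -27.4; 0.65 28 -93 -50 15.5 0 -34.3; 0.65 30 -109 -51 18.7 0 -41"

```text
clock: 7.93
eef_pos: [590.8, -39.1, 300.3]
eef_rot: [[0.791, 0.487, 0.37], [0.442, -0.873, 0.206], [0.423, 0.001, -0.906]]
wrist_force: [0.8, 0.3, -0.2]
width: 55.8
grip_force: 0.0
```

carry_out:
  increments: "0.65 8 -10 11 2.7 0 -5.8; 0.65 16 -21 22 5.5 0 -11.7; 0.65 25 -31 33 8.2 0 -17.5; 0.65 33 -41 44 10.9 0 -23.4; 0.65 41 -51 55 13.6 0 -29.2; 0.65 49 -62 66 16.4 0 -35; 0.65 57 -72 77 19 0 -41; 0.65 65 -82 88 21.8 0 -46.8"

```text
clock: 8.6
eef_pos: [635.7, 79.0, 247.5]
eef_rot: [[0.145, 0.987, 0.069], [0.895, -0.16, 0.417], [0.423, 0.001, -0.906]]
wrist_force: [-0.3, 0.4, -0.7]
width: 55.5
grip_force: 0.0
```

carry_out:
  increments: "0.65 0 0 0 0 0 0; 0.65 0 0 0 0 0 0"

```text
clock: 8.77
eef_pos: [635.6, 78.7, 247.1]
eef_rot: [[0.151, 0.986, 0.07], [0.894, -0.167, 0.416], [0.422, -0.0, -0.907]]
wrist_force: [-0.8, -0.3, -1.3]
width: 55.6
grip_force: 0.0
```

```bash
python3 - <<'E'
from h import *
s=state();print(s["clock"],s["eef_pos"],s["q"].round(2))
M=tool(82.6,25);g=(642.6,174.5,44)
print(delta(grasp(g,M),M,s))
c,W=wrist("w5");X,Y,Z=W[...,0],W[...,1],W[...,2]
m=(Y>130)&(Y<225)&(X>605)&(X<690)&(Z>44)&(Z<56);p=W[m];print(cv2.minAreaRect(p[:,:2].astype(np.float32)),p[:,2].mean())
m=(Y>130)&(Y<225)&(X>530)&(X<590)&(Z>58)&(Z<72);p=W[m];print(cv2.minAreaRect(p[:,:2].astype(np.float32)),p[:,2].mean())
E
```

```text
8.7667 [635.57286026  78.71381048 247.11652418] [-0.06  0.22  1.73  0.47  1.19 -0.07]
(array([ 0.9, -6.5, 69.5]), array([ 0.9 ,  0.04, -2.  ]))
((643.10009765625, 176.1532745361328), (70.30147552490234, 36.068668365478516), 82.71945190429688) 49.93018649226523
((557.9922485351562, 189.84262084960938), (70.64068603515625, 9.64220142364502), 87.02893829345703) 64.73011439734736
```

carry_out:
  increments: "0.65 1 -6 5 0.9 0 -2; 0.65 1 -6 24 0.9 0 -2; 0.65 1 -6 42 0.9 0 -2; 0.65 1 -6 58 0.9 0 -2; 0.65 1 -6 67 0.9 0 -2; 0.65 1 -6 70 0.9 0 -2; 0.65 1 -6 70 0.9 0 -2"

```text
clock: 9.4
eef_pos: [634.5, 109.3, 183.5]
eef_rot: [[0.117, 0.992, 0.054], [0.899, -0.128, 0.419], [0.422, -0.001, -0.907]]
wrist_force: [0.5, 0.6, -0.1]
width: 55.2
grip_force: 0.0
```

carry_out:
  increments: "0.3 0 0 0 0 0 0; 0.3 0 0 0 0 0 0; 0.3 0 0 0 0 0 0; 0.3 0 0 0 0 0 0; 0.3 0 0 0 0 0 0"
  force: 50

```text
clock: 9.82
eef_pos: [635.5, 109.0, 185.6]
eef_rot: [[0.115, 0.992, 0.057], [0.899, -0.129, 0.419], [0.422, 0.003, -0.906]]
wrist_force: [-0.6, -2.4, 3.7]
width: 35.4
grip_force: 52.0
```

```bash
python3 - <<'E'
from h import *
s=state();p=s["eef_pos"];M=tool(82.6,25);Mt=tool(-14.2,25)
print(p,s["grip_force"],s["wrist_force"].round(1),s["width"])
d=np.array([642.8,175.8])-p[:2];a=np.radians(82.6);ux=np.array([np.cos(a),np.sin(a)]);L=d@ux;lat=d@np.array([-ux[1],ux[0]]);print("L,lat",L,lat)
tx=np.array([np.cos(np.radians(-14.2)),np.sin(np.radians(-14.2))]);ty=np.array([-tx[1],tx[0]])
c=np.array([657,-172.5])+63*ty;t=c-L*tx-lat*ty;print("tcp xy",t)
mid=((585,-10,300),tool(45,25));ab=((t[0]-2,t[1],270),Mt)
leg([(p+[-3,-27,58],s["eef_rot"],3),(mid[0],mid[1],5)],s);print()
leg([(ab[0],ab[1],9)],{"eef_pos":np.array(mid[0],float),"eef_rot":mid[1]})
E
```

```text
[635.53281178 108.95702211 185.58225656] 52.0194536447525 [-0.6 -2.4  3.7] 35.36250972989746
L,lat 67.22223541974178 1.4024202205655494
tcp xy [606.94205773 -96.29440187]
[  0   0 -21] [0. 0. 0.]
[  0   0 -43] [0. 0. 0.]
[  0   1 -64] [0. 0. 0.]
[-13  -6 -83] [-3.1 -0.   6.8]
[ -26  -13 -101] [-6.3 -0.  13.7]
[ -39  -20 -119] [-9.4 -0.  20.5]
[ -52  -27 -138] [-12.6  -0.   27.3]
[ -64  -34 -156] [-15.7  -0.   34.2]

[-6  8  1] [-2.8  0.   6. ]
[-12  17   2] [-5.6 -0.  11.9]
[-18  25   2] [-8.3  0.  17.9]
[-25  33   3] [-11.1   0.   23.8]
[-31  42   4] [-13.9   0.   29.8]
[-37  50   5] [-16.7   0.   35.8]
[-43  58   6] [-19.5   0.   41.7]
[-49  67   7] [-22.2   0.   47.7]
[-55  75   7] [-25.    0.   53.7]
```

carry_out:
  increments: "0.3 0 0 -14 0 0 0; 0.3 0 0 -38 0 0 0; 0.3 0 1 -64 0 0 0; 0.3 -13 -6 -83 -3 0 6.8; 0.3 -26 -13 -101 -6.3 0 13.7; 0.3 -39 -20 -119 -9.4 0 20.5; 0.3 -52 -27 -138 -12.6 0 27.3; 0.3 -64 -34 -156 -15.7 0 34"

```text
clock: 10.48
eef_pos: [584.0, -10.2, 298.9]
eef_rot: [[0.625, 0.725, 0.288], [0.657, -0.689, 0.307], [0.421, -0.003, -0.907]]
wrist_force: [0.3, 0.5, -1.9]
width: 34.9
grip_force: 51.3
```

carry_out:
  increments: "0.3 -6 8 1 -2.8 0 6; 0.3 -12 17 2 -5.6 0 12; 0.3 -18 25 2 -8.3 0 18; 0.3 -25 33 3 -11 0 23.8; 0.3 -31 42 4 -14 0 29.8; 0.3 -37 50 5 -16.7 0 35.8; 0.3 -46 62 6 -20.5 0 43; 0.3 -55 75 7 -25 0 53.7"

```text
clock: 11.15
eef_pos: [607.0, -95.0, 268.4]
eef_rot: [[0.9, -0.127, 0.417], [-0.115, -0.992, -0.055], [0.421, 0.001, -0.907]]
wrist_force: [0.8, -0.0, -3.6]
width: 35.4
grip_force: 51.3
```

carry_out:
  increments: "0.3 0 0 0 0 0 0; 0.3 0 0 0 0 0 0; 0.3 0 0 0 0 0 0"

```text
clock: 11.4
eef_pos: [607.3, -94.5, 268.7]
eef_rot: [[0.901, -0.12, 0.418], [-0.109, -0.993, -0.052], [0.421, 0.001, -0.907]]
wrist_force: [0.3, -0.9, -1.8]
width: 35.2
grip_force: 51.2
```

```bash
python3 - <<'E'
from h import *
s=state();print(s["eef_pos"],s["clock"],s["grip_force"])
c,W=wrist("w6");X,Y,Z=W[...,0],W[...,1],W[...,2];f=c["frame"].astype(int)
grey=(f.max(-1)-f.min(-1)<40)&(abs(X-660)<80)&(Y<0)
h=s["eef_pos"][2]-185.6+50
for nm,m in(("held",grey&(abs(Z-h)<4)),("placed",grey&(abs(Z-35)<5))):
    k,l,st,ce=cv2.connectedComponentsWithStats(m.astype(np.uint8));i=1+np.argmax(st[1:,4]);p=W[l==i];print(nm,p.mean(0),cv2.minAreaRect(p[:,:2].astype(np.float32)),st[i])
leg([((607,-96.5,174),tool(-14.2,25),6)],s)
E
```

```text
[607.32866721 -94.4624684  268.69057957] 11.4 51.16892337799072
held [ 675.33580312 -103.24495229  133.03397791] ((675.8207397460938, -103.9266357421875), (49.94254684448242, 67.87134552001953), 82.0442886352539) [  213   203   131   183 16948]
placed [ 657.60265357 -238.46223655   35.04016498] ((657.8082275390625, -239.64993286132812), (37.18826675415039, 70.00223541259766), 73.01241302490234) [ 451  227   68  115 6154]
[-7  0 14] [-0.5  0.   1.1]
[-13   1  29] [-1.   0.   2.2]
[-20   1  43] [-1.5  0.1  3.3]
[-27   1  57] [-2.   0.1  4.4]
[-33   2  72] [-2.5  0.1  5.5]
[-40   2  86] [-3.   0.1  6.6]
```

View pics/w6.png

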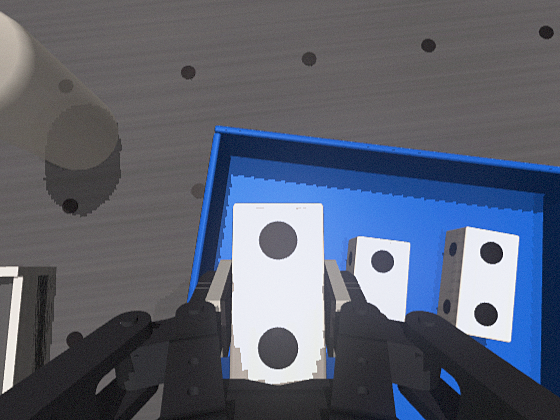

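The first block lies flat at (380,280) beside block_c at (485,285). The second is held level at (278,295) over free floor.

carry_out:
  increments: "0.3 -7 0 14 -0.5 0 1.1; 0.3 -13 1 29 -1 0 2.2; 0.3 -20 1 43 -1.5 0 3.3; 0.3 -27 1 57 -2 0 4.4; 0.3 -33 2 72 -2.5 0 5.5; 0.3 -38 2 82 -3 0 6.6; 0.3 -40 2 86 -3 0 6.6; 0.3 -40 2 86 -3 0 6.6"

```text
clock: 12.12
eef_pos: [606.8, -96.1, 172.7]
eef_rot: [[0.88, -0.244, 0.407], [-0.222, -0.97, -0.103], [0.419, 0.0, -0.908]]
wrist_force: [0.3, -0.1, -2.3]
width: 35.1
grip_force: 51.3
```

carry_out:
  increments: "0.3 -0.4 0 0.9 0 0 0; 0.3 -0.8 0 1.8 0 0 0; 0.3 -1.1 0 2.4 0 0 0; 0.3 -1.1 0 2.4 0 0 0"

```text
clock: 12.45
eef_pos: [607.9, -96.8, 172.3]
eef_rot: [[0.878, -0.246, 0.41], [-0.222, -0.969, -0.104], [0.424, 0.0, -0.906]]
wrist_force: [-0.2, -0.4, -2.0]
width: 34.9
grip_force: 51.3
```

carry_out:
  increments: "0.3 -0.4 0 0.8 0 0 0; 0.3 -0.8 0 1.6 0 0 0; 0.3 -0.8 0 1.6 0 0 0"

```text
clock: 12.7
eef_pos: [607.9, -96.9, 170.5]
eef_rot: [[0.878, -0.246, 0.411], [-0.222, -0.969, -0.105], [0.424, 0.0, -0.906]]
wrist_force: [-1.3, 0.2, 1.6]
width: 35.4
grip_force: 51.7
```

carry_out:
  increments: "0.3 -0.3 0 0.6 0 0 0; 0.3 -0.3 0 0.6 0 0 0; 0.5 0 0 0 0 0 0; 0.6 0 0 0 0 0 0; 0.6 0 0 0 0 0 0; 0.6 0 0 0 0 0 0; 0.6 0 0 -12 0 0 0; 0.6 0 0 -36 0 0 0"

```text
clock: 13.37
eef_pos: [591.6, -92.9, 199.4]
eef_rot: [[0.881, -0.246, 0.404], [-0.224, -0.969, -0.103], [0.417, 0.0, -0.909]]
wrist_force: [0.6, -0.1, -0.4]
width: 51.4
grip_force: 0.0
```

carry_out:
  increments: "0.6 0 0 -20 0 0 0; 0.6 5 0 -45 0 0 0; 0.6 10 -10 -60 2.5 0 -6; 0.6 15 -20 -65 5.5 0 -12; 0.6 15 -30 -70 8 0 -18; 0.6 15 -30 -70 8 0 -18"

```text
clock: 13.87
eef_pos: [585.2, -59.4, 273.7]
eef_rot: [[0.901, 0.098, 0.422], [0.091, -0.995, 0.035], [0.424, 0.007, -0.906]]
wrist_force: [1.0, -0.6, 0.7]
width: 51.3
grip_force: 0.0
```

```bash
python3 - <<'E'
from h import *
s=state();print(s["clock"],s["eef_pos"])
c,W=wrist("w7");X,Y,Z=W[...,0],W[...,1],W[...,2];f=c["frame"].astype(int)
grey=(f.max(-1)-f.min(-1)<40)&(abs(X-660)<80)&(Y<0)&(abs(Z-35)<5)
k,l,st,ce=cv2.connectedComponentsWithStats(grey.astype(np.uint8))
for i in range(1,k):
    if st[i,4]>800:p=W[l==i];print(p.mean(0).round(1),cv2.minAreaRect(p[:,:2].astype(np.float32)),p[:,2].std())
# bracket grasp
M=tool(87,25);g=(557.7,180,54)
P=grasp(g,M,70);print(P,grasp(g,M))
leg([(P,M,12)],s)
E
```

```text
13.8667 [585.19459046 -59.35240089 273.65922085]
[ 686.2 -117.5   35.1] ((683.0567016601562, -116.41039276123047), (36.157222747802734, 52.39117431640625), 75.927001953125) 0.8089201313140247
[ 666.2 -168.8   35. ] ((663.3573608398438, -170.13394165039062), (36.6551628112793, 63.2648811340332), 76.65118408203125) 0.967036114386276
[ 654.5 -230.5   34.9] ((658.3545532226562, -237.2480926513672), (32.88047790527344, 69.90693664550781), 72.96218872070312) 1.284958291225484
[552.72342056  85.04120743 257.91925208] [554.27168972 114.58394289 194.47770699]
[ -2 -12   0] [ 2.9  0.  -6.1]
[ -4 -24   1] [  5.8   0.  -12.3]
[ -6 -37   1] [  8.7   0.1 -18.4]
[ -8 -49   2] [ 11.6   0.1 -24.5]
[ -9 -61   2] [ 14.5   0.1 -30.7]
[-11 -73   3] [ 17.4   0.1 -36.8]
[-13 -86   3] [ 20.3   0.1 -42.9]
[-15 -98   4] [ 23.2   0.2 -49.1]
[ -17 -110    4] [ 26.    0.2 -55.2]
[ -19 -122    5] [ 28.9   0.2 -61.3]
[ -21 -135    5] [ 31.8   0.2 -67.5]
[ -23 -147    6] [ 34.7   0.2 -73.6]
```

carry_out:
  increments: "0.5 -2 -12 0 2.9 0 -6; 0.5 -4 -24 1 5.8 0 -12.3; 0.5 -6 -37 1 8.7 0 -18.4; 0.5 -8 -49 2 11.6 0 -24.5; 0.5 -9 -61 2 14.5 0 -30.7; 0.5 -11 -73 3 17.4 0 -36.8; 0.5 -13 -86 3 20.3 0 -43; 0.5 -15 -98 4 23 0 -49"

```text
clock: 14.58
eef_pos: [563.0, 36.3, 260.3]
eef_rot: [[0.459, 0.863, 0.209], [0.785, -0.505, 0.36], [0.416, -0.001, -0.909]]
wrist_force: [-0.0, 0.6, -0.1]
width: 42.7
grip_force: 0.0
```

```bash
python3 - <<'E'
from h import *
s=state();M=tool(87,25);g=(557.7,180,54)
leg([(grasp(g,M,70),M,4)],s)
E
```

```text
[ 8 -8  4] [ 2.8  0.1 -6.2]
[ 16 -17   9] [  5.7   0.2 -12.4]
[ 24 -25  13] [  8.5   0.3 -18.6]
[ 33 -33  18] [ 11.4   0.4 -24.8]
```

carry_out:
  increments: "0.5 8 -8 4 2.8 0 -6.2; 0.5 16 -17 9 5.7 0 -12.4; 0.5 24 -25 13 8.5 0.3 -18.6; 0.5 33 -33 18 11.4 0.4 -24.8; 0.5 33 -33 18 11.4 0.4 -24.8; 0.5 33 -33 18 11.4 0.4 -24.8"

```text
clock: 15.08
eef_pos: [553.9, 85.2, 257.9]
eef_rot: [[0.053, 0.998, 0.025], [0.905, -0.059, 0.422], [0.422, 0.0, -0.906]]
wrist_force: [0.5, 0.0, -0.4]
width: 43.1
grip_force: 0.0
```

```bash
python3 - <<'E'
from h import *
s=state();print(s["eef_pos"])
c,W=wrist("w8");X,Y,Z=W[...,0],W[...,1],W[...,2]
m=(Y>130)&(Y<250)&(X>520)&(X<595)&(Z>62)&(Z<70);p=W[m];print(cv2.minAreaRect(p[:,:2].astype(np.float32)),p.mean(0))
m=(Y>130)&(Y<250)&(X>520)&(X<595)&(Z>23)&(Z<30);p=W[m];print(cv2.minAreaRect(p[:,:2].astype(np.float32)),p.mean(0))
M=tool(87,25);g=(557.7,180,54);print(delta(grasp(g,M),M,s))
E
```

```text
[553.89490757  85.22712996 257.86616026]
((557.9595947265625, 192.21353149414062), (75.50992584228516, 7.764026165008545), 86.62377166748047) [557.99944772 190.70663138  65.92943647]
((558.1517333984375, 194.52749633789062), (79.86592102050781, 50.27853012084961), 86.8523178100586) [558.22916882 193.37264193  25.92599682]
(array([-0.2, -1.3, 69.8]), array([ 0.16,  0.01, -0.32]))
```

View pics/w8.png

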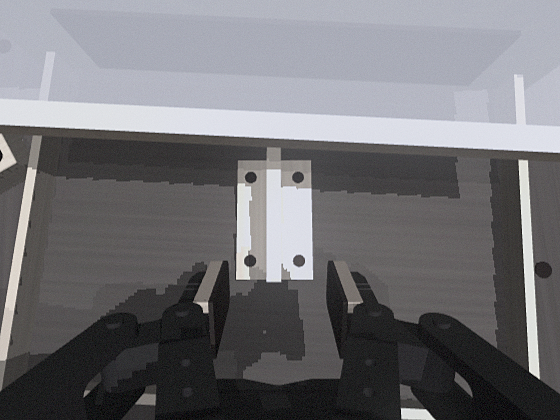

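The bracket stands in the tray with its web at (273,215) and base (237-313,160-280), just in front of the rail at row ~125. The fingers straddle it. I measure the base at 80x50, centre (558.2,194.5).

carry_out:
  increments: "0.5 1 -1 16 0 0 0; 0.5 2 -1 34 0 0 -0.3; 0.5 2 -1 52 0 0 -0.3; 0.5 2 -1 64 0 0 -0.3; 0.5 2 -1 70 0 0 -0.3; 0.5 2 -1 70 0 0 -0.3; 0.5 2 -1 70 0 0 -0.3"

```text
clock: 15.72
eef_pos: [555.1, 116.6, 196.5]
eef_rot: [[0.044, 0.999, 0.025], [0.905, -0.051, 0.423], [0.424, 0.004, -0.906]]
wrist_force: [1.2, -0.6, -0.6]
width: 42.7
grip_force: 0.0
```

carry_out:
  increments: "0.02 0 0 0 0 0 0; 0.02 0 0 0 0 0 0; 0.02 0 0 0 0 0 0; 0.02 0 0 0 0 0 0; 0.02 0 0 0 0 0 0; 0.02 0 0 0 0 0 0; 0.02 0 0 0 0 0 0; 0.02 0 0 0 0 0 0"
  force: 80

```text
clock: 16.38
eef_pos: [555.4, 116.7, 197.6]
eef_rot: [[0.043, 0.999, 0.026], [0.905, -0.05, 0.423], [0.424, 0.006, -0.906]]
wrist_force: [-2.2, -2.7, 5.8]
width: 6.7
grip_force: 79.9
```

```bash
cat >> h.py <<'E'
def H(Rm,p):
    T=np.eye(4);T[:3,:3]=Rm;T[:3,3]=p;return T
E
python3 - <<'E'
from h import *
s=state()
TB=np.linalg.inv(H(s["eef_rot"],s["eef_pos"]))@H(R.from_euler('z',86.85,degrees=True).as_matrix(),[558.2,194.5,20])
np.save("TB.npy",TB);print(TB.round(2))
sx=R.from_euler('z',-6.8,degrees=True).as_matrix()@R.from_euler('y',-25,degrees=True).as_matrix();print(sx.round(3))
F=H(sx,[439,-189,78]);Bt=F@H(R.from_euler('z',90,degrees=True).as_matrix(),[-3,0,0])
Tt=Bt@np.linalg.inv(TB);print(Tt.round(2))
M=Tt[:3,:3];look=np.array([430,-330,330.]);p1=s["eef_pos"]+[-4,-40,82]
leg([((430,-60,330),tool(87,25),8),(look,tool(83,25),8)],{"eef_pos":p1,"eef_rot":s["eef_rot"]})
E
```

```text
[[ 9.1000e-01  1.0000e-02  4.2000e-01 -4.7400e+00]
 [ 1.0000e-02 -1.0000e+00  1.0000e-02 -2.1000e+00]
 [ 4.2000e-01 -0.0000e+00 -9.1000e-01  1.9382e+02]
 [ 0.0000e+00  0.0000e+00  0.0000e+00  1.0000e+00]]
[[ 0.9    0.118 -0.42 ]
 [-0.107  0.993  0.05 ]
 [ 0.423  0.     0.906]]
[[-8.0000e-02  9.0000e-01  4.3000e-01  3.5392e+02]
 [ 9.2000e-01 -1.0000e-01  3.8000e-01 -2.5728e+02]
 [ 3.8000e-01  4.3000e-01 -8.2000e-01  2.3829e+02]
 [ 0.0000e+00  0.0000e+00  0.0000e+00  1.0000e+00]]
[-13 -14 -13] [ 0. -0.  0.]
[-27 -29 -27] [ 0.1 -0.   0.1]
[-40 -43 -40] [ 0.1 -0.   0.1]
[-54 -57 -53] [ 0.1 -0.   0.1]
[-67 -71 -67] [ 0.1 -0.1  0.2]
[-81 -86 -80] [ 0.2 -0.1  0.2]
[ -94 -100  -93] [ 0.2 -0.1  0.2]
[-107 -114 -107] [ 0.2 -0.1  0.3]
[-138 -113 -121] [ 0.  -0.1  0.7]
[-168 -111 -135] [-0.2 -0.1  1.2]
[-199 -109 -150] [-0.4 -0.1  1.6]
[-230 -107 -164] [-0.6 -0.1  2.1]
[-260 -106 -178] [-0.8 -0.1  2.5]
[-291 -104 -192] [-1.  -0.1  3. ]
[-321 -102 -207] [-1.3 -0.1  3.4]
[-352 -101 -221] [-1.5 -0.1  3.9]
```

carry_out:
  increments: "0.02 2 0 -5 0 0 0; 0.02 5 0 -11 0 0 0; 0.02 -5 0 -15 0 0 0; 0.02 -18 1 -22 0 0 0; 0.02 -31 2 -28 0 0 0; 0.02 -24 2 -43 0 0 0; 0.02 -12 2 -67 0 0 0; 0.02 -1 2 -91 0 0 0"

```text
clock: 17.05
eef_pos: [553.6, 76.5, 277.1]
eef_rot: [[0.046, 0.999, 0.022], [0.905, -0.05, 0.423], [0.423, 0.0, -0.906]]
wrist_force: [0.4, 0.1, -3.3]
width: 6.6
grip_force: 78.3
```

carry_out:
  increments: "0.02 -20 -20 -20 0 0 0; 0.02 -40 -43 -40 0 0 0; 0.02 -60 -64 -60 0 0 0; 0.02 -80 -86 -80 0 0 0; 0.02 -107 -113 -107 0 0 0; 0.02 -140 -113 -121 0 0 0.7; 0.02 -175 -111 -139 0 0 1.3; 0.02 -210 -108 -155 -0.5 0 1.8"

```text
clock: 17.72
eef_pos: [432.4, -174.8, 329.7]
eef_rot: [[0.075, 0.997, 0.036], [0.903, -0.083, 0.421], [0.422, 0.001, -0.906]]
wrist_force: [1.9, -0.3, -3.8]
width: 6.7
grip_force: 79.3
```

carry_out:
  increments: "0.02 -35 2 -16 -0.2 0 0.5; 0.02 -70 4 -33 -0.5 0 1; 0.02 -105 6 -50 -0.7 0 1.5; 0.02 -140 8 -66 -1 0 2; 0.02 -140 8 -66 -1 0 2; 0.02 -140 8 -66 -1 0 2; 0.02 -140 8 -66 -1 0 2"

```text
clock: 18.3
eef_pos: [428.5, -328.0, 328.9]
eef_rot: [[0.11, 0.993, 0.051], [0.899, -0.121, 0.422], [0.425, -0.001, -0.905]]
wrist_force: [-0.2, -0.0, -4.0]
width: 6.8
grip_force: 79.3
```

```bash
python3 - <<'E'
from h import *
s=state();print(s["eef_pos"],s["clock"],s["q"].round(2))
c,W=wrist("w9");X,Y,Z=W[...,0],W[...,1],W[...,2]
n0=np.array([-.42,.05,.906])
m=(abs(X-439)<60)&(abs(Y+189)<75)&(Z>50)&(Z<115)
hgt=(W-[439,-189,78])@n0
print(m.sum());print(np.histogram(hgt[m],bins=np.arange(-12,14,2)))
E
```

```text
[ 428.53941923 -327.9529576   328.86731546] 18.3 [-0.85 -0.02  1.84  0.32  1.63 -0.76]
6580
(array([   0,    9,   65,   67,   78, 2684, 2625,   82,  102,  517,  351,
          0]), array([-12, -10,  -8,  -6,  -4,  -2,   0,   2,   4,   6,   8,  10,  12]))
```

View pics/w9.png

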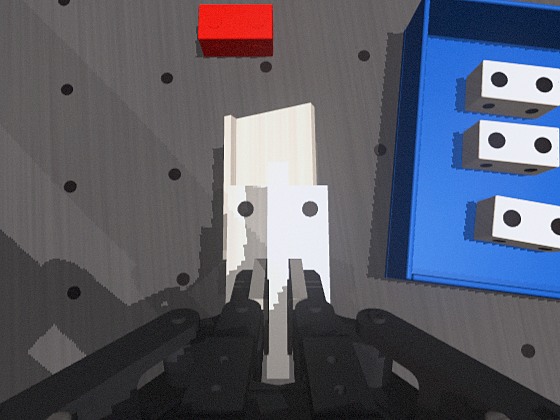

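The three blocks lie in a row in the tote at right. The stand's face (235-315,105-185) shows beyond the held bracket, with the ledge along its left edge at u≈230 (base side).

```bash
python3 - <<'E'
from h import *
W=np.load("w9.npz")["W"];Wt=cloud(dict(np.load("top0.npz")))
X,Y,Z=W[...,0],W[...,1],W[...,2]
m=(abs(X-439)<60)&(abs(Y+189)<75)&(Z>50)&(Z<115)
n=np.array([-.42,.05,.906]);c=np.array([439,-189,78.])
P=W[m]
for _ in range(5):
    q=P[abs((P-c)@n)<2.0];c=q.mean(0);n=np.linalg.svd(q-c,full_matrices=False)[2][2];n*=np.sign(n[2])
print("wrist n",n,"tilt",np.degrees(np.arccos(n[2])),"yaw x",np.degrees(np.arctan2(-n[1],-n[0])),len(q))
yaw=np.degrees(np.arctan2(-n[1],-n[0]))
for ya in(yaw,-6.8):
    F=R.from_euler('z',ya,degrees=True).as_matrix()@R.from_euler('y',-25,degrees=True).as_matrix()
    for nm,w in(("wrist",W),("top",Wt)):
        m=(abs(w[...,0]-439)<70)&(abs(w[...,1]+189)<80)&(w[...,2]>45)&(w[...,2]<120)
        l=(w[m]-[439,-189,78])@F
        face=l[abs(l[:,2])<2.5];led=l[(l[:,2]>5.5)&(l[:,2]<11)]
        print(ya.__round__(1),nm,"face z",np.median(face[:,2]).round(2),"x",np.percentile(face[:,0],[.5,99.5]).round(1),"y",np.percentile(face[:,1],[.5,99.5]).round(1),"ledge x",np.percentile(led[:,0],[2,98]).round(1) if len(led) else 0,len(led),np.polyfit(led[:,1],led[:,0],1).round(3),
          "rect",[np.round(v,1) for v in cv2.minAreaRect(l[l[:,2]>-3][:,:2].astype(np.float32))])
# held bracket check
s=state();TB=np.load("TB.npy");B=H(s["eef_rot"],s["eef_pos"])@TB
l=(W-B[:3,3])@B[:3,:3]
m=(abs(l[...,2]-6)<4)&(abs(l[...,0])<60)&(abs(l[...,1])<40);q=l[m];print("base top z",np.median(q[:,2]),"x max",np.percentile(q[:,0],99.5),"y",np.percentile(q[:,1],[1,99]))
m=(abs(l[...,2]-46)<3)&(abs(l[...,0])<60)&(abs(l[...,1])<8);q=l[m];print("web top z",np.median(q[:,2]),"x",np.percentile(q[:,0],[1,99]),"y",np.percentile(q[:,1],[1,99]),"slope",np.polyfit(q[:,0],q[:,2],1))
E
```

```text
wrist n [-0.41864991  0.04752942  0.90690308] tilt 24.919171330091725 yaw x -6.477070468595998 5309
-6.5 wrist face z -0.07 x [-28.8  33.9] y [-4.4 54.2] ledge x [-34.4 -27.8] 890 [ 2.1000e-02 -3.1429e+01] rect [array([-0.3,  0. ]), array([ 69.5, 110.1]), np.float64(0.5)]
-6.5 top face z 0.16 x [-30.8  34.3] y [-55.   54.3] ledge x [-34.1  32.9] 85 [  0.093 -19.651] rect [array([ 0. , -0.3]), array([ 71.3, 110.2]), np.float64(0.8)]
-6.8 wrist face z -0.0 x [-29.   33.8] y [-4.2 54.3] ledge x [-34.4 -27.9] 894 [ 1.600e-02 -3.142e+01] rect [array([-0.3, -0. ]), array([ 69.5, 110.1]), np.float64(0.8)]
-6.8 top face z 0.16 x [-30.9  34.2] y [-55.   54.2] ledge x [-34.1  32.7] 85 [  0.093 -19.166] rect [array([ 0. , -0.3]), array([ 71.3, 110.2]), np.float64(1.1)]
base top z 5.838875309684943 x max 39.314390987111935 y [-26.93353914  22.49806425]
web top z 45.85301507387701 x [-39.53820026  38.95779052] y [-6.07785387  5.61942558] slope [-2.38589103e-03  4.58571688e+01]
```

```bash
cat >> h.py <<'E'
def place(x,z,y=0):
    TB=np.load("TB2.npy");F=H(R.from_euler('z',-6.5,degrees=True).as_matrix()@R.from_euler('y',-25,degrees=True).as_matrix(),[438.9,-189,78])
    T=F@H(R.from_euler('z',90,degrees=True).as_matrix(),[x,y,z])@np.linalg.inv(TB);return T[:3,3],T[:3,:3]
E
python3 - <<'E'
from h import *
TB=np.load("TB.npy")@H(np.eye(3),[-.4,-2.2,-.1]);x=TB[:3,0].copy();x[1]=0;x/=np.linalg.norm(x);y=np.array([0,-1.,0]);TB[:3,:3]=np.c_[x,y,np.cross(x,y)]
np.save("TB2.npy",TB);print(TB.round(2))
p,M=place(0,60);print(p,place(0,0)[0]);leg([(p,M,7)])
E
```

```text
[[ 9.1000e-01  0.0000e+00  4.2000e-01 -5.1600e+00]
 [ 0.0000e+00 -1.0000e+00  0.0000e+00  1.0000e-01]
 [ 4.2000e-01  0.0000e+00 -9.1000e-01  1.9375e+02]
 [ 0.0000e+00  0.0000e+00  0.0000e+00  1.0000e+00]]
[ 330.24683163 -254.59934853  293.34997332] [ 355.44092826 -257.46985326  238.9715061 ]
[  6 -15   8] [-3.2  0.  -1.6]
[ 11 -30  17] [-6.4  0.  -3.1]
[ 17 -46  25] [-9.6  0.  -4.7]
[ 23 -61  33] [-12.9   0.   -6.3]
[ 28 -76  41] [-16.1   0.   -7.9]
[ 34 -91  50] [-19.3   0.   -9.4]
[  39 -106   58] [-22.5   0.  -11. ]
```

carry_out:
  increments: "0.02 6 -15 8 -3.2 0 -1.6; 0.02 11 -30 17 -6.4 0 -3; 0.02 17 -46 25 -9.6 0 -4.7; 0.02 23 -61 33 -13 0 -6.3; 0.02 28 -76 41 -16 0 -8; 0.02 34 -91 50 -19.3 0 -9.4; 0.02 39 -106 58 -22.5 0 -11; 0.02 39 -106 58 -22.5 0 -11"

```text
clock: 19.02
eef_pos: [329.0, -252.2, 290.7]
eef_rot: [[-0.077, 0.901, 0.426], [0.919, -0.101, 0.38], [0.386, 0.421, -0.821]]
wrist_force: [-1.3, 0.3, -4.7]
width: 6.6
grip_force: 79.5
```

carry_out:
  increments: "0.02 0 0 0 0 0 0; 0.02 0 0 0 0 0 0"

```text
clock: 19.18
eef_pos: [331.6, -255.4, 294.4]
eef_rot: [[-0.076, 0.9, 0.429], [0.921, -0.101, 0.376], [0.381, 0.423, -0.822]]
wrist_force: [-0.5, -0.4, -2.7]
width: 6.8
grip_force: 79.5
```

```bash
python3 - <<'E'
from h import *
s=state();print(s["eef_pos"],s["q"].round(2))
p,M=place(0,60);print(delta(p,M,s))
p,M=place(0,4);leg([(p,M,5)],s)
c,W=wrist("w10");F=H(R.from_euler('z',-6.5,degrees=True).as_matrix()@R.from_euler('y',-25,degrees=True).as_matrix(),[438.9,-189,78])
l=(W-F[:3,3])@F[:3,:3];a=l[...,2]
m=(abs(a)<3)&(abs(l[...,0])<36)&(abs(l[...,1])<60);print("face z",np.median(a[m]),m.sum())
TB=np.load("TB2.npy");B=np.linalg.inv(F)@H(s["eef_rot"],s["eef_pos"])@TB;print("bracket in face",B.round(3))
b=(W-(F@B)[:3,3])@(F@B)[:3,:3]
m=(abs(b[...,2]-6)<3)&(abs(b[...,0])<60)&(abs(b[...,1])<40);q=b[m];print("base z",np.median(q[:,2]),"xmax",np.percentile(q[:,0],99.5),"y",np.percentile(q[:,1],[.5,99.5]),"slopes",np.linalg.lstsq(np.c_[q[:,:2],np.ones(len(q))],q[:,2],rcond=None)[0])
E
```

```text
[ 331.57737264 -255.36232786  294.36493897] [-0.98 -0.38  2.22  0.61  1.43 -1.1 ]
(array([ 0.4, -1.7,  0.6]), array([0.  , 0.15, 0.11]))
[-5  0 10] [0. 0. 0.]
[-9 -1 21] [0.  0.1 0. ]
[-14  -1  31] [0.  0.1 0.1]
[-19  -1  41] [0.  0.1 0.1]
[-23  -2  51] [0.  0.2 0.1]
face z nan 0
bracket in face [[-2.0000e-03 -1.0000e+00 -1.0000e-03  1.7290e+00]
 [ 1.0000e+00 -2.0000e-03  3.0000e-03 -1.0730e+00]
 [-3.0000e-03 -1.0000e-03  1.0000e+00  6.0122e+01]
 [ 0.0000e+00  0.0000e+00  0.0000e+00  1.0000e+00]]
base z 5.9219364448609495 xmax 40.512076216577505 y [-24.85668631  24.82442406] slopes [-1.92073636e-03  2.58411688e-03  5.95622422e+00]
  return _methods._mean(a, axis=axis, dtype=dtype,
  ret = ret.dtype.type(ret / rcount)
```

carry_out:
  increments: "0.02 -5 0 10 0 0 0; 0.02 -9 -1 21 0 0 0; 0.02 -14 -1 31 0 0.1 0; 0.02 -19 -1 41 0 0.1 0; 0.02 -22 -2 48 0 0.1 0; 0.02 -23 -2 51 0 0.1 0; 0.02 -23 -2 51 0 0.1 0; 0.02 -23 -2 51 0 0.1 0"

```text
clock: 19.9
eef_pos: [353.2, -257.5, 242.5]
eef_rot: [[-0.077, 0.9, 0.429], [0.92, -0.102, 0.378], [0.384, 0.423, -0.821]]
wrist_force: [0.6, 0.2, -3.3]
width: 6.8
grip_force: 79.6
```

```bash
cat > b.py <<'E'
from h import *
s=state();F=H(R.from_euler('z',-6.5,degrees=True).as_matrix()@R.from_euler('y',-25,degrees=True).as_matrix(),[438.9,-189,78])
B=np.linalg.inv(F)@H(s["eef_rot"],s["eef_pos"])@np.load("TB2.npy");print(s["clock"],"in face",B[:3,3].round(2),"force in face",(F[:3,:3].T@s["wrist_force"]).round(1),R.from_matrix(B[:3,:3]).as_euler('xyz',degrees=True).round(2))
for d in([0,0,-1],[-1,0,0],[0,1,0]):print(d,(s["eef_rot"].T@F[:3,:3]@np.array(d)).round(3))
E
python3 b.py
```

```text
19.9 in face [-0.41 -0.22  4.14] force in face [-0.9  0.3 -3.3] [-5.000e-02 -1.000e-02  9.005e+01]
[0, 0, -1] [-0.424 -0.001  0.906]
[-1, 0, 0] [ 0.001 -1.    -0.   ]
[0, 1, 0] [0.906 0.001 0.424]
```

carry_out:
  increments: "0.02 -0.4 0 0.9 0 0 0; 0.02 -0.8 0 1.8 0 0 0; 0.02 -1.3 0 2.7 0 0 0; 0.02 -1.6 0 3.4 0 0 0; 0.02 -1.6 0 3.4 0 0 0"

```text
clock: 20.32
eef_pos: [354.4, -257.5, 238.7]
eef_rot: [[-0.076, 0.9, 0.429], [0.92, -0.102, 0.378], [0.384, 0.423, -0.821]]
wrist_force: [-0.1, 0.2, -4.4]
width: 6.8
grip_force: 79.6
```

```bash
python3 b.py
```

```text
20.3167 in face [-0.9  -0.08  0.2 ] force in face [-1.9  0.2 -4. ] [-5.000e-02 -0.000e+00  9.003e+01]
[0, 0, -1] [-0.424 -0.001  0.906]
[-1, 0, 0] [ 0.001 -1.    -0.001]
[0, 1, 0] [0.906 0.    0.424]
```

Not yet touching. I lower 1 mm more to make contact, then slide down to the ledge.

carry_out:
  increments: "0.02 -0.2 0 0.5 0 0 0; 0.02 -0.4 0 0.9 0 0 0; 0.02 -0.4 0 0.9 0 0 0"

```text
clock: 20.57
eef_pos: [354.8, -257.7, 238.6]
eef_rot: [[-0.077, 0.901, 0.428], [0.92, -0.101, 0.379], [0.385, 0.423, -0.821]]
wrist_force: [-6.3, -0.2, 1.8]
width: 6.5
grip_force: 80.9
```

```bash
python3 b.py
```

```text
20.5667 in face [-0.86 -0.09 -0.  ] force in face [-4.9 -0.9  4.3] [-1.000e-02 -7.000e-02  9.009e+01]
[0, 0, -1] [-0.425 -0.     0.905]
[-1, 0, 0] [ 0.001 -1.     0.001]
[0, 1, 0] [0.905 0.002 0.425]
```

Contact with the face (normal force rose by ~8 N). I now slide down toward the ledge.

carry_out:
  increments: "0.02 0 -0.5 0 0 0 0; 0.02 0 -1 0 0 0 0; 0.02 0 -1.5 0 0 0 0; 0.02 0 -2 0 0 0 0; 0.02 0 -2 0 0 0 0"

```text
clock: 20.98
eef_pos: [353.7, -257.6, 238.2]
eef_rot: [[-0.077, 0.899, 0.431], [0.92, -0.103, 0.378], [0.384, 0.426, -0.819]]
wrist_force: [1.8, 1.7, 5.1]
width: 6.7
grip_force: 80.5
```

```bash
python3 b.py
```

```text
20.9833 in face [-1.27 -0.34  0.  ] force in face [3.6 1.9 3.9] [-0.21  0.   90.  ]
[0, 0, -1] [-0.424 -0.004  0.906]
[-1, 0, 0] [ 0.001 -1.    -0.003]
[0, 1, 0] [ 0.906 -0.     0.424]
```

carry_out:
  increments: "0.02 0 -0.5 0 0 0 0; 0.02 0 -1 0 0 0 0; 0.02 0 -1.5 0 0 0 0; 0.02 0 -1.5 0 0 0 0"

```text
clock: 21.32
eef_pos: [352.3, -257.6, 237.6]
eef_rot: [[-0.077, 0.899, 0.431], [0.921, -0.102, 0.377], [0.383, 0.426, -0.82]]
wrist_force: [-0.2, 1.3, 5.0]
width: 6.6
grip_force: 80.6
```

```bash
python3 b.py
```

```text
21.3167 in face [-2.77 -0.64 -0.02] force in face [1.8 1.3 4.6] [-2.e-01  4.e-02  9.e+01]
[0, 0, -1] [-0.423 -0.004  0.906]
[-1, 0, 0] [ 0.001 -1.    -0.003]
[0, 1, 0] [ 0.906 -0.     0.423]
```

carry_out:
  increments: "0.02 0.2 -0.5 0.1 0 0 0; 0.02 0.4 -1 0.2 0 0 0; 0.02 0.4 -1.5 0.2 0 0 0; 0.02 0.4 -1.5 0.2 0 0 0"

```text
clock: 21.65
eef_pos: [351.5, -257.4, 237.4]
eef_rot: [[-0.076, 0.898, 0.434], [0.921, -0.103, 0.376], [0.382, 0.428, -0.819]]
wrist_force: [5.2, -0.1, 4.6]
width: 6.6
grip_force: 80.2
```

```bash
python3 b.py
```

```text
21.65 in face [-3.1  -0.7   0.13] force in face [6.7 0.5 2. ] [-0.35  0.11 89.96]
[0, 0, -1] [-0.422 -0.006  0.906]
[-1, 0, 0] [ 0.002 -1.    -0.006]
[0, 1, 0] [ 0.906 -0.001  0.422]
```

carry_out:
  increments: "0.1 0 0.3 0 0 0 0; 0.2 0 0.3 0 0 0 0; 0.3 0 0.3 0 0 0 0; 0.3 0 0.3 0 0 0 0; 0.3 0 0.3 0 0 0 0; 0.3 0 0.3 0 0 0 0"

```text
clock: 22.15
eef_pos: [350.4, -256.3, 235.2]
eef_rot: [[-0.076, 0.901, 0.428], [0.92, -0.102, 0.379], [0.385, 0.422, -0.821]]
wrist_force: [0.5, 0.4, 0.3]
width: 25.8
grip_force: 0.0
```

carry_out:
  increments: "0.3 0 0 -8 0 0 0; 0.3 0 0 -25 0 0 0; 0.3 0 0 -50 0 0 0; 0.3 -20 0 -80 0 0 0; 0.3 -55 0 -100 0 0 0; 0.3 -90 0 -110 0 0 0; 0.3 -90 0 -110 0 0 0; 0.3 -90 0 -110 0 0 0"

```text
clock: 22.82
eef_pos: [309.8, -382.6, 291.3]
eef_rot: [[-0.074, 0.9, 0.429], [0.92, -0.105, 0.378], [0.385, 0.423, -0.82]]
wrist_force: [-0.3, 1.2, -0.2]
width: 25.6
grip_force: 0.0
```

```bash
cat > chk.py <<'E'
import sys
from h import *
s=state();print(s["clock"],s["eef_pos"],s["width"])
F=H(R.from_euler('z',-6.5,degrees=True).as_matrix()@R.from_euler('y',-25,degrees=True).as_matrix(),[438.9,-189,78])
c,W=wrist(sys.argv[1]);Wt=cloud(capture("top"))
for nm,w in(("wrist",W),("top",Wt)):
    l=(w-F[:3,3])@F[:3,:3];b=l[(abs(l[...,0])<45)&(abs(l[...,1])<60)&(l[...,2]>-5)&(l[...,2]<60)]
    for k,lo,hi in(("base",4.5,7.3),("web",43,49),("ledge",7.4,9.5)):
        q=b[(b[:,2]>lo)&(b[:,2]<hi)]
        if k=="base":q=q[q[:,0]>-28]
        if len(q)>20:print(nm,k,len(q),"z",np.median(q[:,2]).round(2),"x",np.percentile(q[:,0],[1,99]).round(1),"y",np.percentile(q[:,1],[1,99]).round(1),"fit z~x,y",np.linalg.lstsq(np.c_[q[:,:2],np.ones(len(q))],q[:,2],rcond=None)[0].round(3),"rect",[np.round(v,1) for v in cv2.minAreaRect(q[:,:2].astype(np.float32))])
E
python3 chk.py w11
```

```text
22.8167 [ 309.80688305 -382.63452413  291.33947121] 25.604327204393087
wrist base 5875 z 5.81 x [-27.6  21.4] y [-39.8  39. ] fit z~x,y [ 0.    -0.     5.815] rect [array([-3. , -7.8]), array([95.9, 49.9]), np.float64(90.0)]
wrist web 1522 z 45.76 x [-7.2  0.9] y [-40.   31.7] fit z~x,y [8.0000e-03 1.0000e-03 4.5788e+01] rect [array([-3.1, -4.1]), array([ 8. , 73.3]), np.float64(0.3)]
wrist ledge 991 z 7.97 x [-34.2   5.4] y [-54.6  53.1] fit z~x,y [-5.000e-03 -1.000e-03  7.878e+00] rect [array([-6.7, -0.8]), array([ 55.1, 110. ]), np.float64(0.2)]
top base 133 z 5.99 x [-27.6  32.8] y [-44.3  54. ] fit z~x,y [-5.000e-03 -4.000e-03  5.997e+00] rect [array([4.1, 3.9]), array([ 63.6, 101.9]), np.float64(0.6)]
top web 75 z 46.56 x [-7.6  2. ] y [-38.6  39.8] fit z~x,y [ 2.7000e-02 -2.0000e-03  4.6289e+01] rect [array([-3. ,  0.3]), array([79.7,  9.8]), np.float64(89.6)]
top ledge 96 z 8.18 x [-33.2  23. ] y [-44.   45.6] fit z~x,y [-2.000e-03 -5.000e-03  8.317e+00] rect [array([-4.6,  2.3]), array([64.1, 96.6]), np.float64(5.5)]
```

View pics/w11.png

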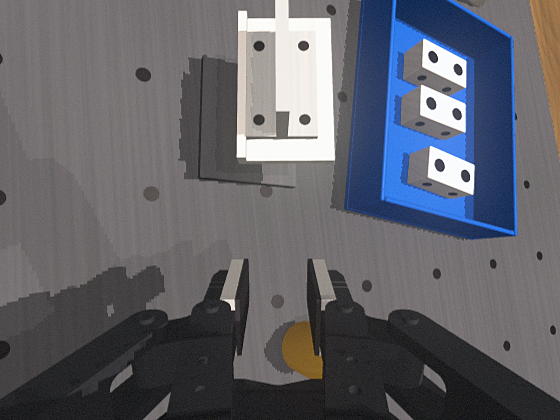

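The bracket lies flat against the ledge at x=-3.0 and centred to within 0.5 mm. All three blocks lie flat in the tote, and the arm is clear of everything.

```bash
python3 -c "
from rig import finish_job
print(finish_job())"
```

```text
the job is handed in; nothing more can be done
None
```

I finished the job and handed it in at about 23 s: both drilled blocks lie flat in the tote beside the first one, and the tee bracket lies flat on the inspection stand, against the ledge and centred to within about 0.5 mm.

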